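# Click a microscope battery onto its power base and lock it

### The job

Put the orange battery on the open end of the microscope's power base, tapered nose towards the grey stop, and slide it gently between the rails, without ramming the stop, until the yellow sprung clips snap into its notches and hold it against the stop. Then press the red locking lever down until it catches and stays down. Leave the jar, the blue slide box and the objective where they are.

Things in the scene. Friction and masses are not known exactly. Their poses are not given: they have to be found in the camera images.
- battery: Loose orange battery, 0.2-0.4 kg, 70 long (x) x 50 wide (y) x 40 mm high; origin under its centre, z up, +x its front, which goes in first. Lowest 7 mm: black flange 70 x 50. On it the orange body, 38 wide from the flat tail (x -35) to x 4; notches in both sides x 4 to 23; nose tapering to 25 wide at x 35. White label on top of the rear part. Starts upright on the bench.
- battery_grip (a point): On the battery, middle of the rear body's flat parallel sides (38 mm apart across its y), 15.5 mm behind the centre, 24 mm above its underside.
- dock: Ivory power base fixed to the bench, 280 long (x) x 100 mm wide (y), origin under its centre; the battery slides along its +x. Its flat top, 14 mm up, is the channel floor. Aluminium funnel x -50 to -20 mm, then two rails x -20 to 140: walls 52 mm apart; lips 9 to 12 mm above the floor, 43 mm apart, close over the flange. Lever housing 24 mm high at y -83 to -49, x 22 to 140.
- apron (a point): On the base's top at its open end (base x -95, y 0, z 14 mm): middle of the bare grey apron, x -140 to -50 mm, where the battery is set down before it is slid in.
- rail_end (a point): On the channel floor (base x 95, y 0, z 14 mm). The grey stop carriage is fixed anywhere within 15 mm either way along x of here; not reported: feel or look for it. Its stop face meets the battery's front. It is 92 wide, 40 mm above the floor at most; two arms 33 to 46 mm off the centre line reach 33 mm forward and carry the clips. Snapping in takes 8 to 20 N.
- clip_left (a joint): Yellow sprung clip nose on the +y side of the carriage, m of outward travel: 0 when free or snapped into the battery's notch, about 0.004 while the battery's nose is forcing it aside.
- clip_right (a joint): The same on the -y side.
- pin (a joint): Brass sprung contact pin in the stop face, m of travel: 0 when free (it stands 5 mm out of the face), about 0.004 to 0.005 when the battery is home (more while it is pressed into the buffer); it pushes back with up to 3 N.
- buffer (a joint): Black rubber buffer, 46 wide x 30 mm high, whose front is the stop face; m of squeeze: 0 = free, it gives 1 mm for each 6 N or so that the battery is pressed against it. Squeezed by more than 4 mm (about 30 N) the stop counts as rammed. Rests at 0 when the push ends.
- lever (a joint): Red-padded sprung locking lever on the base, rad: 0 = up (as it starts; springs back to it), 0.55 = fully down, level. Near the bottom the tip snaps under a sprung brass catch, which holds it down. Pressing takes about 5 to 10 N at the pad. Hinged about the base's y axis at x = 35, y = -66, z = 34 mm of the base.
- lever_pad (a point): Centre of the top of the lever's red pad, 28 x 28 mm, 60 mm from the hinge towards the base's +x; about 71 mm above the bench when up and 41 mm when down. It moves with the lever.
- jar: Bystander: amber glass jar with black lid, 54 mm across, 62 mm high, loose. Origin: centre of its underside.
- slide_box: Bystander: blue box of microscope slides, 82 (x) x 50 (y) x 30 mm, loose. Origin: centre of its underside.
- objective: Bystander: steel microscope objective standing upright, 34 mm across, 48 mm high, loose. Origin: centre of its underside.
Not all that is in view belongs to the job. Of the things that look like the battery, take the one that is farthest to the robot's left at the start.

How it is judged:
On the way, in this order (a step that is already met when the one before it is completed fails the run):
1. the battery is home: both clips snapped into its notches, the contact pin pressed (value of joint each of clip_left, clip_right below 0.0015 m and value of joint pin above 0.0025 m and y of battery in the frame of dock between -0.004 and 0.004 m and z of battery in the frame of dock between 0.01 and 0.018 m and x of battery in the frame of dock above 0.035 m and angle between the x axis of battery and the x axis of dock, either way round below 0.08 rad), for 0.2 s.
2. then the locking lever is down and caught (value of joint lever above 0.5 rad), for 0.2 s.
At the end, for the whole second after the job is handed in: The battery rests between the rails, flat on the channel floor (within 4 mm), centred within 4 mm and straight within 0.08 rad, both clips in its notches (travel under 1.5 mm), the contact pin pressed by more than 2.5 mm, and the lever down past 0.50 rad; all at rest (all of step 1 and value of joint lever above 0.5 rad and linear speed of battery below 0.02 m/s); the robot touches nothing.
It fails at once if the stop is rammed: its buffer squeezed by more than 4.5 mm, about 30 N (value of joint buffer above 0.0045 m).
It fails at once if the jar is moved by more than 30 mm (distance of jar from where it was at the start of the episode above 0.03 m).
It fails at once if the slide box is moved by more than 30 mm (distance of slide_box from where it was at the start of the episode above 0.03 m).
It fails at once if the objective is moved by more than 30 mm (distance of objective from where it was at the start of the episode above 0.03 m).
It fails at once if the battery is tipped over (angle between battery's own z axis and vertical above 0.8 rad).
It also fails if it takes over 59 s, if anything falls off the work surface, if the arm or the gripper's body presses on something with over 40 N, if the wrist force passes 120 N, or if a joint passes its speed limit or range.

### The arm

A 6-joint arm with a two-finger parallel gripper is mounted at the origin on the work surface. World frame = base frame: x ahead of the robot, y to its left, z up, the work surface at z = 0. Lengths are in m, angles in rad, forces in N, time in s.
With the tool pointing down it reaches from about 0.375 to 0.9 m from the base axis. Payload 3.1 kg.
Tool frame: the origin (TCP) lies between the finger pads; the fingertips stand 17 mm ahead of it and the grasp point (between the pads) lies 2 mm behind it (robot.nose_length is the distance from the TCP to the fingertips, in m); z points along the fingers, y is the line along which they close (so a half turn about z gives the same grasp; the last joint's range is limited). The gripper opens to 87 mm and grips with 3 to 60 N. Pads are 19 mm wide; open, the fingers measure 117 mm over their backs; the gripper's body (75 mm by 190 mm) begins 51 mm behind the grasp point.
Start: joints at [-1.312, 0.527, 1.433, -0, 1.181, -0.178], TCP at [0.264, -0.566, 0.24] pointing down, gripper open.
Joint ranges: [-3.08, 3.08], [-0.75, 2.2], [0.22, 2.44], [-1.43, 4.57], [0, 2.65], [-2.85, 2.85]. Speed limits (rad/s): [2.79, 2.79, 3.14, 3.14, 3.14, 3.14].

### API

Orientations are given as a unit quaternion [x, y, z, w].
In Python, from rig import robot, cams gives the robot as it stands.
- The arm moves only by the shell command python3 -m pendant 'ROWS' [FORCE]. ROWS is JSON, a list of rows, each an object with "jaw": the opening, from 0 (shut) to 1 (fully open); "linear": the shift along the tool's x, y, z in cm, a list of three; "twist": the turn about the tool's z in degrees. A call has 1 to 12 rows; each row shifts and turns the commanded pose from where the row before left it, along the tool's axes as they then stand; what a row does not reach is not made up. A row lasts 1/12 s, in which the tool goes at most 41.7 mm and 7.16 degrees, less where a joint would pass 70% of its speed; a pose out of reach is approached as far as the arm can. A call is refused whole if a number of a shift passes 4.17 or a number of a turn 7.16, either way. A call with a gripper value outside its range is refused whole. The fingers move at their own pace and stop on an object; FORCE is the grip in N (left out, the last holds). Time passes only in rows, so rows that do not move let the fingers close. It gives the time, the measured TCP pose, the force, the opening and the grip force at its end, in the units of the state.
- robot.get_obs(): the state, without advancing time (a new reading comes with each control period).
- cams.camera(name): name is "scene" or "top" or "wrist"; returns a dict with "color" (480x640x3 uint8, blue, green, red), "depth" (480x640 float32, m along the optical axis (not along the pixel's ray), 0 where there is no reading), "fov_y" (degrees; the focal length in pixels is half the picture's height over the tangent of half this angle, whatever the lens; pixels are square), "cx", "cy" (the principal point, pixels), "view" (4x4, takes a point from world to camera coordinates). Camera axes: x right, y down, z forward; pixel columns grow to the right and rows downward; lengths in m; the calibration is good to about 2 mm. A picture is of the moment at which its call begins.
- robot.hand_in(): hands the job in; it is judged then, once.
The state is a dict: "time": time; "q": joint angles; "joint_velocities": joint speeds; "joint_torque": joint torques, N m; "position": TCP position; "tool_rot": TCP orientation; "ft_force": force on the tool from outside, world axes, zero at the start; "moment": the same for the moment, N m; "grip_width": finger opening in m; "grip_force": force on a finger pad.
Only numpy, scipy, OpenCV 4.12 (cv2) and the standard library are available. Lean on these libraries where they do the work, as an engineer would, in place of code of your own. Each camera call takes 0.05 s, during which the arm holds its last target. There are 200 camera calls.

## Working session

There is one attempt and no reset: what is moved stays moved. The work goes in short steps, Python scripts to look and compute and a shell command to move; the robot and the scene stay as the last step left them, time stands still between calls to the robot, and variables do not carry over. Pictures are saved under pics/ and viewed, at most 10 in all, crops included, and the job is handed in when it is done.

```bash
mkdir -p pics; ls; python3 - <<'E'
from rig import robot,cams
import cv2,pickle
for n in ["scene","top"]:
    c=cams.camera(n); pickle.dump(c,open(f'{n}.pkl','wb')); cv2.imwrite(f'pics/{n}0.png',c['color']); print(n,c['fov_y'],c['cx'],c['cy'],c['view'].round(3).tolist())
o=robot.get_obs();print(o)
E
```

```text
pics
scene 53.56028882808344 321.3101466529034 245.15624609651445 [[0.815, 0.579, 0.018, -0.384], [0.433, -0.589, -0.682, -0.221], [-0.385, 0.564, -0.731, 1.234], [0.0, 0.0, 0.0, 1.0]]
top 50.28649121888351 314.3451179056861 241.81384698512377 [[-0.005, -1.0, -0.009, -0.067], [-0.987, 0.007, -0.159, 0.534], [0.159, 0.008, -0.987, 0.996], [0.0, 0.0, 0.0, 1.0]]
{'time': 0.1, 'q': array([-1.31250583e+00,  5.28404292e-01,  1.43374885e+00, -3.36590815e-05,
        1.18137330e+00, -1.78490759e-01]), 'joint_velocities': array([ 0.00126667, -0.00382693, -0.001715  , -0.00012163,  0.00046549,
        0.00252126]), 'joint_torque': array([-9.42130350e-05, -4.40984952e+01, -1.77150410e+01,  6.35495991e-02,
        5.34155464e-02, -5.33021444e-05]), 'position': array([ 0.26425646, -0.56571503,  0.23865839]), 'tool_rot': array([ 9.76245554e-01,  2.16664911e-01, -5.41197071e-05, -9.65505789e-04]), 'ft_force': array([0.29313704, 1.5920409 , 0.32265782]), 'moment': array([ 0.00011843, -0.00570737, -0.02909525]), 'grip_force': 0.0, 'grip_width': 0.08711816060336482}
```

View pics/top0.png

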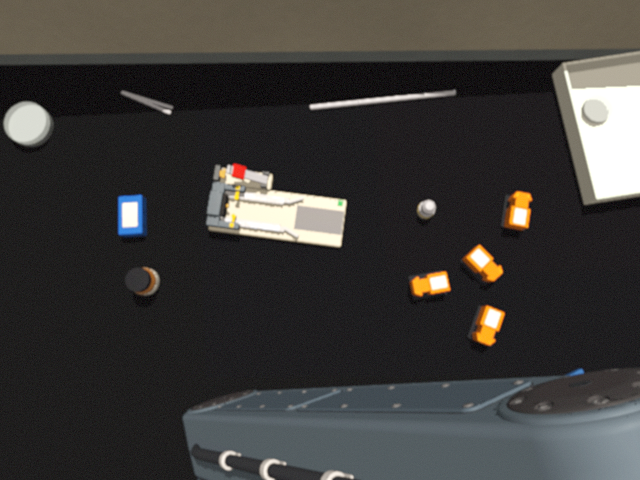

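View pics/scene0.png

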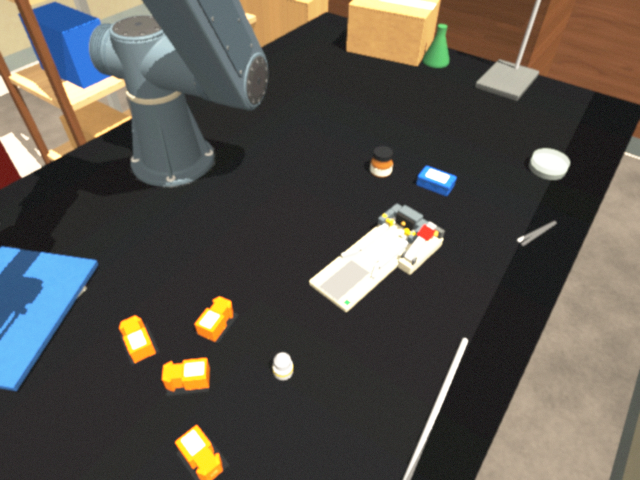

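The top view shows the target battery, which is the leftmost, at about (430,285) with its nose to the left. The dock is at (210–345, 165–245), with its open end on the right and its stop on the left.

```bash
cat > h.py <<'E'
import numpy as np,cv2
def cloud(c):
    d=c['depth'];f=240/np.tan(np.radians(c['fov_y']/2))
    v,u=np.mgrid[0:480,0:640]
    P=np.stack([(u-c['cx'])/f*d,(v-c['cy'])/f*d,d],-1)
    V=np.asarray(c['view']);return (P-V[:3,3])@V[:3,:3]
def proj(c,p):
    f=240/np.tan(np.radians(c['fov_y']/2));V=np.asarray(c['view']);q=V[:3,:3]@np.asarray(p)+V[:3,3]
    return q[0]/q[2]*f+c['cx'],q[1]/q[2]*f+c['cy']
def rect(xy):
    r=cv2.minAreaRect(xy.astype(np.float32));return np.round(r[0],4),np.round(r[1],4),round(r[2],2)
E
python3 - <<'E'
import pickle;from h import *
c=pickle.load(open('top.pkl','rb'));W=cloud(c);hsv=cv2.cvtColor(c['color'],cv2.COLOR_BGR2HSV)
u=np.mgrid[0:480,0:640][1];v=np.mgrid[0:480,0:640][0]
box=(u>400)&(u<456)&(v>262)&(v<308)
print('bench z',np.median(W[300:330,250:350,2]))
m=box&(W[...,2]>.03);print('bat',m.sum(),np.median(W[m][:,2]),rect(W[m][:,:2]))
lab=m&(hsv[...,1]<60)&(hsv[...,2]>180);print('label',lab.sum(),W[lab].mean(0),rect(W[lab][:,:2]))
org=m&(hsv[...,1]>120);print('org',W[org].mean(0))
d=(u>190)&(u<360)&(v>150)&(v<255)&(abs(W[...,2]-.014)<.005)&(hsv[...,2]>60)
print('dock',d.sum(),np.median(W[d][:,2]),rect(W[d][:,:2]))
d2=d&(u>300);print('openpart',rect(W[d2][:,:2]))
red=(u>190)&(u<360)&(v>150)&(v<255)&((hsv[...,0]<8)|(hsv[...,0]>172))&(hsv[...,1]>150)&(hsv[...,2]>80);print('pad',red.sum(),W[red].mean(0),rect(W[red][:,:2]))
st=(u>190)&(u<300)&(v>150)&(v<255)&(W[...,2]>.04)&(hsv[...,1]<90);print('stop',st.sum(),rect(W[st][:,:2]),np.median(W[st],0))
E
```

```text
bench z 0.0005654776125966776
bat 616 0.04045995929531586 (array([ 0.4224, -0.2057]), array([0.0412, 0.274 ]), 14.48)
label 182 [ 0.44993591 -0.31655737  0.04649326] (array([ 0.4174, -0.204 ]), array([0.0247, 0.2691]), 16.07)
org [ 0.44659038 -0.2943286   0.04537098]
dock 4288 0.01468089858574756 (array([0.6133, 0.0053]), array([0.2785, 0.1326]), 81.96)
openpart (array([ 0.5848, -0.0828]), array([0.096 , 0.1005]), 81.9)
pad 172 [0.67888426 0.08317186 0.06412512] (array([0.6895, 0.0864]), array([0.0607, 0.0286]), 15.88)
stop 1231 (array([0.5232, 0.054 ]), array([0.3777, 0.1525]), 18.46) [0.62795834 0.11983096 0.04868374]
```

```bash
python3 - <<'E'
import pickle;from h import *
c=pickle.load(open('top.pkl','rb'));W=cloud(c);hsv=cv2.cvtColor(c['color'],cv2.COLOR_BGR2HSV)
v,u=np.mgrid[0:480,0:640]
box=(u>400)&(u<456)&(v>262)&(v<308)
m=box&(abs(W[...,2]-.04)<.005);n=cv2.morphologyEx(m.astype(np.uint8),cv2.MORPH_OPEN,np.ones((3,3)))>0
print(n.sum(),rect(W[n][:,:2]),np.median(W[n],0))
lab=n&(hsv[...,1]<60)&(hsv[...,2]>180);print('lab',rect(W[lab][:,:2]),np.median(W[lab],0))
D=np.array([.597,.008]);a=np.radians(81.9);ex=np.array([np.cos(a),np.sin(a)]);ey=np.array([-ex[1],ex[0]])
X=(W[...,:2]-D)@ex;Y=(W[...,:2]-D)@ey
# stop profile: heights along x near centre
for y0 in (-.02,0,.02):
  for x in np.arange(.05,.14,.005):
    s=(abs(X-x)<.003)&(abs(Y-y0)<.004)
    print(int(x*1000+.5),round(float(np.median(W[s][:,2])),3) if s.any() else None,end='; ')
  print()
for nme,b in (('jar',(u>120)&(u<165)&(v>260)&(v<300)),('slide',(u>110)&(u<150)&(v>190)&(v<242)),('obj',(u>412)&(u<440)&(v>195)&(v<222))):
  s=b&(W[...,2]>.02);print(nme,np.median(W[s],0).round(3))
E
```

```text
570 (array([ 0.4481, -0.3023]), array([0.0379, 0.0699]), 10.1) [ 0.44844023 -0.30562414  0.04044712]
lab (array([ 0.4504, -0.3179]), array([0.0234, 0.0316]), 9.93) [ 0.45057287 -0.31763256  0.04065937]
50 0.018; 55 0.015; 60 0.015; 65 0.016; 70 0.014; 75 0.016; 80 0.025; 85 0.038; 90 0.036; 95 0.017; 100 0.016; 105 0.033; 110 0.052; 115 0.053; 120 0.054; 125 0.055; 130 0.054; 135 0.053; 
50 0.013; 55 0.014; 60 0.015; 65 0.014; 70 0.014; 75 0.014; 80 0.014; 85 0.015; 90 0.016; 95 0.015; 100 0.017; 105 0.04; 110 0.052; 115 0.053; 120 0.055; 125 0.055; 130 0.055; 135 0.055; 
50 0.026; 55 0.02; 60 0.019; 65 0.027; 70 0.021; 75 0.021; 80 0.027; 85 0.041; 90 0.043; 95 0.026; 100 0.023; 105 0.039; 110 0.051; 115 0.054; 120 0.055; 125 0.055; 130 0.054; 135 0.055; 
jar [0.456 0.273 0.061]
slide [0.594 0.31  0.031]
obj [ 0.603 -0.301  0.043]
```

```bash
python3 -m pendant '[{"jaw":1,"linear":[3.8,-1.5,0],"twist":-7},{"jaw":1,"linear":[3.8,-1,0],"twist":-7},{"jaw":1,"linear":[3.8,-0.5,0],"twist":-7},{"jaw":1,"linear":[3.8,0,0],"twist":-7},{"jaw":1,"linear":[3.8,0.5,0],"twist":-7},{"jaw":1,"linear":[3.8,0.5,0],"twist":-7},{"jaw":1,"linear":[3,0.5,0],"twist":-7},{"jaw":1,"linear":[0,0,0],"twist":-7}]'
```

```text
time: 0.77
position: [0.4409, -0.3634, 0.239]
tool_rot: [0.757, 0.654, 0.001, -0.002]
ft_force: [-0.8, 0.1, -0.0]
grip_width: 0.0874
grip_force: 0.0
```

```bash
python3 -m pendant '[{"jaw":1,"linear":[2.4,0.1,0],"twist":0},{"jaw":1,"linear":[2.3,0.2,0],"twist":0},{"jaw":1,"linear":[0,0,3],"twist":-6.1},{"jaw":1,"linear":[0,0,3],"twist":-6.1},{"jaw":1,"linear":[0,0,1],"twist":-6.1},{"jaw":1,"linear":[0,0,0],"twist":0}]'
python3 - <<'E'
from rig import cams;from h import *
c=cams.camera('wrist');W=cloud(c);hsv=cv2.cvtColor(c['color'],cv2.COLOR_BGR2HSV);cv2.imwrite('pics/w1.png',c['color'])
m=(abs(W[...,2]-.04)<.004);m=cv2.morphologyEx(m.astype(np.uint8),cv2.MORPH_OPEN,np.ones((5,5)))
n,L,S,C=cv2.connectedComponentsWithStats(m)
for i in range(1,n):
  if S[i,4]>800: print(S[i],rect(W[L==i][:,:2]))
lab=(m>0)&(hsv[...,1]<60)&(hsv[...,2]>170);print('lab',lab.sum(),rect(W[lab][:,:2]),np.median(W[lab],0))
E
```

```text
time: 1.27
position: [0.4473, -0.3213, 0.1664]
tool_rot: [0.646, 0.763, 0.0, -0.004]
ft_force: [0.2, -0.0, 0.3]
grip_width: 0.087
grip_force: 0.0
[ 296  165   53   97 4524] (array([ 0.4473, -0.3033]), array([0.0381, 0.0698]), 8.71)
lab 1609 (array([ 0.5088, -0.3191]), array([0.1705, 0.123 ]), 46.67) [ 0.45211472 -0.31608664  0.04160039]
```

View pics/w1.png

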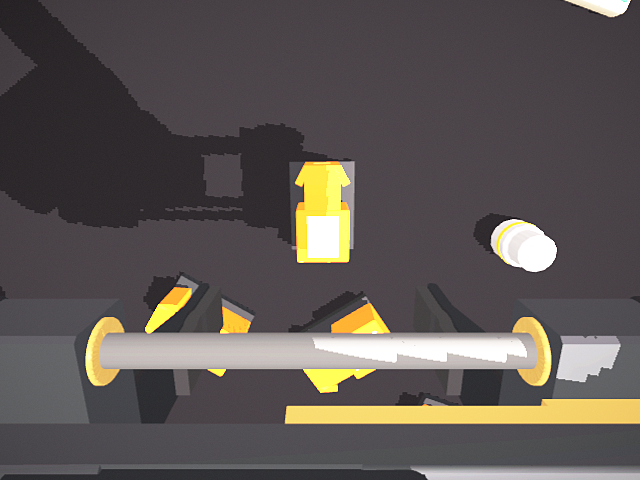

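The wrist view shows the battery at (323,212), nose up, with its label at (323,237). The path for the fingers is clear, so I'll descend and grip.

```bash
python3 -m pendant '[{"jaw":1,"linear":[0.25,0.3,3.5],"twist":0},{"jaw":1,"linear":[0,0,4],"twist":0},{"jaw":1,"linear":[0,0,3.5],"twist":0},{"jaw":1,"linear":[0,0,2.5],"twist":0},{"jaw":1,"linear":[0,0,0],"twist":0},{"jaw":1,"linear":[0,0,0],"twist":0}]'
```

```text
time: 1.82
position: [0.4516, -0.3208, 0.0345]
tool_rot: [0.648, 0.762, 0.0, -0.0]
ft_force: [0.1, -0.4, 0.1]
grip_width: 0.0872
grip_force: 0.0
```

```bash
python3 -m pendant '[{"jaw":1,"linear":[0.25,0,0.3],"twist":0},{"jaw":0.3,"linear":[0,0,0],"twist":0},{"jaw":0.3,"linear":[0,0,0],"twist":0},{"jaw":0.3,"linear":[0,0,0],"twist":0},{"jaw":0.3,"linear":[0,0,0],"twist":0},{"jaw":0.3,"linear":[0,0,0],"twist":0},{"jaw":0.3,"linear":[0,0,0],"twist":0}]' 25
```

```text
time: 2.4
position: [0.4513, -0.3181, 0.032]
tool_rot: [0.647, 0.762, -0.0, 0.0]
ft_force: [-0.1, -0.3, 0.4]
grip_width: 0.0551
grip_force: 0.0
```

```bash
python3 -m pendant '[{"jaw":0.3,"linear":[0,0,0],"twist":0},{"jaw":0.3,"linear":[0,0,0],"twist":0},{"jaw":0.3,"linear":[0,0,0],"twist":0},{"jaw":0.3,"linear":[0,0,0],"twist":0},{"jaw":0.3,"linear":[0,0,0],"twist":0},{"jaw":0.3,"linear":[0,0,0],"twist":0}]' 25
```

```text
time: 2.9
position: [0.4509, -0.318, 0.0315]
tool_rot: [0.647, 0.762, -0.0, -0.0]
ft_force: [-0.6, -0.0, 0.9]
grip_width: 0.0378
grip_force: 24.9
```

```bash
python3 -m pendant '[{"jaw":0.3,"linear":[0,0,-3],"twist":0},{"jaw":0.3,"linear":[0,0,-4],"twist":0},{"jaw":0.3,"linear":[2.75,2.34,0],"twist":0},{"jaw":0.3,"linear":[2.75,2.34,0],"twist":0},{"jaw":0.3,"linear":[2.75,2.34,0],"twist":0},{"jaw":0.3,"linear":[2.75,2.34,0],"twist":0},{"jaw":0.3,"linear":[2.75,2.34,0],"twist":0},{"jaw":0.3,"linear":[2.75,2.34,0],"twist":0},{"jaw":0.3,"linear":[2.75,2.34,0],"twist":5.8},{"jaw":0.3,"linear":[0,0,0],"twist":5.8},{"jaw":0.3,"linear":[0,0,0],"twist":5.8},{"jaw":0.3,"linear":[0,0,0],"twist":0}]'
python3 - <<'E'
from rig import cams,robot;from h import *
o=robot.get_obs();print(o['position'],o['tool_rot'],o['grip_width'])
for n in('top','wrist'):
  c=cams.camera(n);W=cloud(c);hsv=cv2.cvtColor(c['color'],cv2.COLOR_BGR2HSV);cv2.imwrite(f'pics/{n}2.png',c['color'])
  if n=='wrist':
    np.save('w2.npy',W)
    v,u=np.mgrid[0:480,0:640]
    s=(abs(W[...,2]-.014)<.004)&(abs(W[...,0]-.6)<.12)
    print('dock',s.sum(),rect(W[s][:,:2]))
E
```

```text
time: 3.9
position: [0.5815, -0.1001, 0.1009]
tool_rot: [0.755, 0.656, -0.0, -0.001]
ft_force: [-0.4, 0.2, -2.3]
grip_width: 0.0378
grip_force: 24.9
[ 0.58145766 -0.1001295   0.10087443] [ 7.55023682e-01  6.55697274e-01 -2.07331792e-04 -5.30172344e-04] 0.03784343426809402
dock 31310 (array([ 0.6045, -0.0478]), array([0.1705, 0.1319]), 81.85)
```

View pics/wrist2.png

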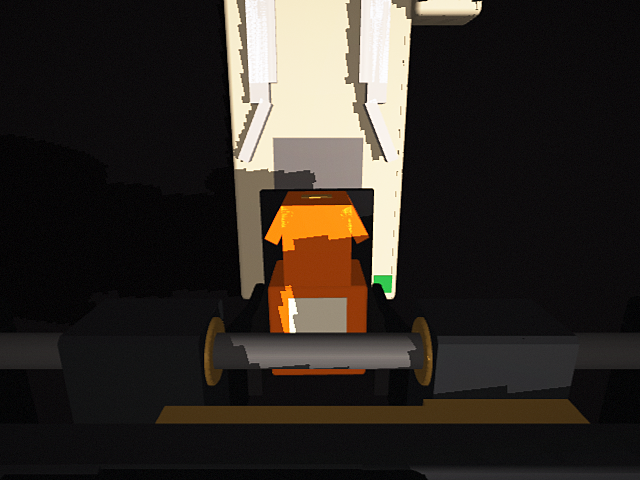

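The wrist view shows the held battery at (318,250), aligned with the channel centred near (318,100). Next I'll measure the lateral offset.

```bash
python3 - <<'E'
from h import *
W=np.load('w2.npy');p=np.array([.5815,-.1001]);a=2*np.arctan2(.6557,.7550);print(np.degrees(a))
ex=np.array([np.cos(a),np.sin(a)]);ey=np.array([ex[1],-ex[0]])
X=(W[...,:2]-p)@ex;Y=(W[...,:2]-p)@ey;Z=W[...,2]
s=(abs(Z-.026)<.0025)&(X>.09)&(X<.2)&(abs(Y)<.06)
for x in np.arange(.095,.16,.01):
  q=Y[s&(abs(X-x)<.003)]
  if len(q)>5: n=q[q<0];r=q[q>0];print(round(x,3),[np.percentile(t,k).round(4) for t in(n,r) if len(t) for k in(3,97)])
s=(abs(Z-.014)<.003)&(abs(Y)<.08)
for x in (.03,.045,.06):
  q=Y[s&(abs(X-x)<.003)];print('floor',x,len(q) and (np.percentile(q,1),np.percentile(q,99)))
for lo,hi,n in((.104,.114,'top'),(.069,.080,'flange')):
  b=(Z>lo)&(Z<hi)&(abs(Y)<.035)&(X>.0)&(X<.07)
  print(n,b.sum(),X[b].max(),[(round(x,3),np.percentile(Y[b&(abs(X-x)<.003)],[2,98]).round(4)) for x in(.005,.03,.04,.048) if (b&(abs(X-x)<.003)).any()])
E
```

```text
81.94711569139146
0.095 [np.float64(-0.036), np.float64(-0.0263), np.float64(0.0258), np.float64(0.0354)]
0.105 [np.float64(-0.0358), np.float64(-0.0218), np.float64(0.0215), np.float64(0.0353)]
0.115 [np.float64(-0.0358), np.float64(-0.022), np.float64(0.0215), np.float64(0.0352)]
0.125 [np.float64(-0.0358), np.float64(-0.022), np.float64(0.0213), np.float64(0.0353)]
0.135 [np.float64(-0.0358), np.float64(-0.0221), np.float64(0.0216), np.float64(0.0592)]
floor 0.03 (np.float64(-0.049220094416669496), np.float64(0.04934272729587705))
floor 0.045 (np.float64(-0.04867175331942864), np.float64(0.048391980804837254))
floor 0.06 (np.float64(-0.04857581665338512), np.float64(0.04858880013276059))
top 11736 0.04999633762406469 [(0.005, array([-0.0224,  0.0221])), (0.03, array([-0.0122,  0.0117])), (0.04, array([-0.0175,  0.0169])), (0.048, array([-0.0136,  0.0128]))]
flange 3104 0.05002977264764551 [(0.005, array([-0.025 ,  0.0246])), (0.03, array([-0.0253,  0.0245])), (0.04, array([-0.0252,  0.0242])), (0.048, array([-0.025 ,  0.0239]))]
```

```bash
python3 -m pendant '[{"jaw":0.3,"linear":[1,0,3],"twist":0},{"jaw":0.3,"linear":[0,0,1.5],"twist":0},{"jaw":0.3,"linear":[0,0,0.7],"twist":0},{"jaw":0.3,"linear":[0,0,0],"twist":0},{"jaw":0.3,"linear":[0,0,0],"twist":0}]'
```

```text
time: 4.42
position: [0.5829, -0.0922, 0.0495]
tool_rot: [0.755, 0.656, -0.0, -0.0]
ft_force: [-0.5, -0.7, -2.4]
grip_width: 0.0379
grip_force: 24.9
```

```bash
python3 -m pendant '[{"jaw":0.3,"linear":[0,0,0.2],"twist":0},{"jaw":0.3,"linear":[0,0,0.1],"twist":0},{"jaw":0.3,"linear":[0,0,0],"twist":0},{"jaw":0.3,"linear":[0,0,0],"twist":0}]'
```

```text
time: 4.75
position: [0.5833, -0.0918, 0.0472]
tool_rot: [0.755, 0.656, 0.0, 0.0]
ft_force: [0.6, -0.0, -2.6]
grip_width: 0.038
grip_force: 24.9
```

```bash
python3 -m pendant '[{"jaw":0.3,"linear":[0,0,0.1],"twist":0},{"jaw":0.3,"linear":[0,0,0],"twist":0},{"jaw":0.3,"linear":[0.7,0,0],"twist":0},{"jaw":0.3,"linear":[0.7,0,0],"twist":0},{"jaw":0.3,"linear":[0.7,0,0],"twist":0},{"jaw":0.3,"linear":[0.7,0,0],"twist":0},{"jaw":0.3,"linear":[0.7,0,0],"twist":0},{"jaw":0.3,"linear":[0,0,0],"twist":0}]'
```

```text
time: 5.42
position: [0.5879, -0.055, 0.0455]
tool_rot: [0.755, 0.656, 0.0, -0.0]
ft_force: [-0.1, 0.3, -3.5]
grip_width: 0.0381
grip_force: 24.9
```

```bash
python3 -m pendant '[{"jaw":0.3,"linear":[0.6,0,0],"twist":0},{"jaw":0.3,"linear":[0.6,0,0],"twist":0},{"jaw":0.3,"linear":[0.6,0,0],"twist":0},{"jaw":0.3,"linear":[0.6,0,0],"twist":0},{"jaw":0.3,"linear":[0,0,0],"twist":0}]'
python3 -m pendant '[{"jaw":0.3,"linear":[0.7,0,0],"twist":0},{"jaw":0.3,"linear":[0.7,0,0],"twist":0},{"jaw":0.3,"linear":[0.7,0,0],"twist":0},{"jaw":0.3,"linear":[0.7,0,0],"twist":0},{"jaw":0.3,"linear":[0.7,0,0],"twist":0},{"jaw":0.3,"linear":[0.7,0,0],"twist":0},{"jaw":0.3,"linear":[0.7,0,0],"twist":0},{"jaw":0.3,"linear":[0,0,0],"twist":0}]'
```

```text
time: 5.83
position: [0.5909, -0.0317, 0.0455]
tool_rot: [0.755, 0.656, -0.0, -0.001]
ft_force: [-1.6, 1.5, -0.4]
grip_width: 0.0377
grip_force: 24.9
time: 6.5
position: [0.5983, 0.0172, 0.0455]
tool_rot: [0.755, 0.656, 0.0, -0.0]
ft_force: [-2.5, 1.9, -0.3]
grip_width: 0.0379
grip_force: 24.9
```

```bash
python3 -m pendant '[{"jaw":0.3,"linear":[0.5,0,0],"twist":0},{"jaw":0.3,"linear":[0.5,0,0],"twist":0},{"jaw":0.3,"linear":[0.5,0,0],"twist":0},{"jaw":0.3,"linear":[0.5,0,0],"twist":0},{"jaw":0.3,"linear":[0.3,0,0],"twist":0},{"jaw":0.3,"linear":[0,0,0],"twist":0},{"jaw":0.3,"linear":[0,0,0],"twist":0}]'
python3 - <<'E'
from rig import cams,robot;from h import *
c=cams.camera('wrist');W=cloud(c);cv2.imwrite('pics/w3.png',c['color'])
p=np.array(robot.get_obs()['position'][:2]);a=np.radians(81.95)
ex=np.array([np.cos(a),np.sin(a)]);ey=np.array([ex[1],-ex[0]])
X=(W[...,:2]-p)@ex;Y=(W[...,:2]-p)@ey;Z=W[...,2]
for y0 in(-.04,-.02,0,.02,.04):print(y0,[(round(x*1000),round(float(np.median(Z[(abs(X-x)<.0015)&(abs(Y-y0)<.002)])),3)) for x in np.arange(.03,.115,.003) if ((abs(X-x)<.0015)&(abs(Y-y0)<.002)).any()])
E
```

```text
time: 7.08
position: [0.6013, 0.0388, 0.0455]
tool_rot: [0.755, 0.656, 0.0, -0.0]
ft_force: [-2.7, 1.4, -0.9]
grip_width: 0.0379
grip_force: 24.9
-0.04 [(30, 0.123), (33, 0.123), (36, 0.118), (39, 0.116), (42, 0.046), (45, 0.046), (48, 0.046), (51, 0.046), (54, 0.047), (57, 0.046), (60, 0.046), (63, 0.046), (66, 0.046), (69, 0.046), (72, 0.046), (75, 0.046), (78, 0.046), (81, 0.046), (84, 0.046), (87, 0.046), (90, 0.046), (93, 0.046), (96, 0.046), (99, 0.046), (102, 0.046), (105, 0.046), (108, 0.045)]
-0.02 [(30, 0.117), (33, 0.114), (36, 0.022), (39, 0.022), (42, 0.022), (45, 0.022), (48, 0.022), (51, 0.043), (54, 0.043), (57, 0.043), (60, 0.024), (63, 0.015), (66, 0.015), (69, 0.015), (72, 0.015), (75, 0.053), (78, 0.053), (81, 0.053), (84, 0.055), (87, 0.055), (90, 0.055), (93, 0.055), (96, 0.055), (99, 0.055), (102, 0.055), (105, 0.055), (108, 0.054)]
0 [(30, 0.116), (33, 0.114), (36, 0.055), (39, 0.055), (42, 0.055), (45, 0.055), (48, 0.055), (51, 0.039), (54, 0.015), (57, 0.015), (60, 0.015), (63, 0.015), (66, 0.015), (69, 0.041), (72, 0.041), (75, 0.053), (78, 0.192), (81, 0.052), (84, 0.055), (87, 0.055), (90, 0.055), (93, 0.055), (96, 0.055), (99, 0.055), (102, 0.055), (105, 0.055), (108, 0.054)]
0.02 [(30, 0.117), (33, 0.114), (36, 0.027), (39, 0.023), (42, 0.023), (45, 0.023), (48, 0.023), (51, 0.043), (54, 0.043), (57, 0.043), (60, 0.027), (63, 0.015), (66, 0.015), (69, 0.016), (72, 0.016), (75, 0.053), (78, 0.053), (81, 0.052), (84, 0.055), (87, 0.055), (90, 0.055), (93, 0.055), (96, 0.055), (99, 0.055), (102, 0.055), (105, 0.055), (108, 0.054)]
0.04 [(30, 0.123), (33, 0.123), (36, 0.118), (39, 0.108), (42, 0.046), (45, 0.046), (48, 0.046), (51, 0.046), (54, 0.047), (57, 0.047), (60, 0.046), (63, 0.046), (66, 0.046), (69, 0.046), (72, 0.046), (75, 0.046), (78, 0.046), (81, 0.046), (84, 0.046), (87, 0.046), (90, 0.046), (93, 0.046), (96, 0.046), (99, 0.046), (102, 0.046), (105, 0.046), (108, 0.045)]
```

View pics/w3.png

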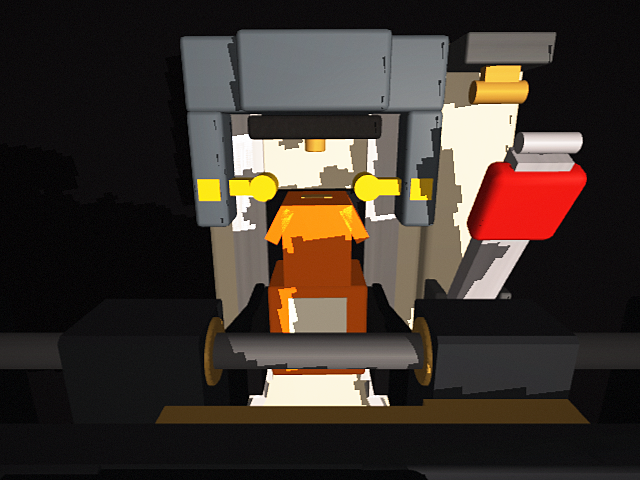

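The wrist view shows the clips at (262,187) and (370,187), right at the battery's front. The stop face is at about row 115, roughly 24 mm further on. I'll advance gently.

```bash
python3 -m pendant '[{"jaw":0.3,"linear":[0.3,0,0],"twist":0},{"jaw":0.3,"linear":[0.3,0,0],"twist":0},{"jaw":0.3,"linear":[0.2,0,0],"twist":0},{"jaw":0.3,"linear":[0,0,0],"twist":0},{"jaw":0.3,"linear":[0,0,0],"twist":0}]'
python3 -m pendant '[{"jaw":0.3,"linear":[0.2,0,0],"twist":0},{"jaw":0.3,"linear":[0.2,0,0],"twist":0},{"jaw":0.3,"linear":[0,0,0],"twist":0},{"jaw":0.3,"linear":[0,0,0],"twist":0}]'
```

```text
time: 7.55
position: [0.6023, 0.0461, 0.0455]
tool_rot: [0.755, 0.656, -0.0, -0.0]
ft_force: [-3.6, -0.3, 0.4]
grip_width: 0.038
grip_force: 24.9
time: 7.88
position: [0.6028, 0.0491, 0.0456]
tool_rot: [0.755, 0.656, -0.001, 0.0]
ft_force: [-4.5, -3.8, 1.1]
grip_width: 0.0378
grip_force: 24.9
```

```bash
python3 -m pendant '[{"jaw":0.3,"linear":[0.2,-0.05,0],"twist":0},{"jaw":0.3,"linear":[0.2,0,0],"twist":0},{"jaw":0.3,"linear":[0,0,0],"twist":0},{"jaw":0.3,"linear":[0,0,0],"twist":0}]' 35
python3 -m pendant '[{"jaw":0.3,"linear":[0.15,0,0],"twist":0},{"jaw":0.3,"linear":[0.1,0,0],"twist":0},{"jaw":0.3,"linear":[0,0,0],"twist":0},{"jaw":0.3,"linear":[0,0,0],"twist":0}]'
```

```text
time: 8.22
position: [0.6032, 0.0525, 0.0456]
tool_rot: [0.755, 0.656, -0.001, 0.001]
ft_force: [-3.5, -5.8, -0.3]
grip_width: 0.0379
grip_force: 34.9
time: 8.55
position: [0.6038, 0.0565, 0.0455]
tool_rot: [0.755, 0.655, 0.0, 0.0]
ft_force: [-2.9, -0.7, -0.7]
grip_width: 0.0373
grip_force: 34.9
```

```bash
python3 -m pendant '[{"jaw":0.3,"linear":[0.15,0,0],"twist":0},{"jaw":0.3,"linear":[0.1,0,0],"twist":0},{"jaw":0.3,"linear":[0,0,0],"twist":0},{"jaw":0.3,"linear":[0,0,0],"twist":0}]'
python3 - <<'E'
from rig import cams,robot;from h import *
c=cams.camera('wrist');cv2.imwrite('pics/w4.png',c['color'][20:330,160:480])
E
```

```text
time: 8.88
position: [0.6042, 0.0599, 0.0456]
tool_rot: [0.755, 0.656, 0.001, -0.0]
ft_force: [-0.2, 3.8, -1.4]
grip_width: 0.0378
grip_force: 34.9
```

View pics/w4.png

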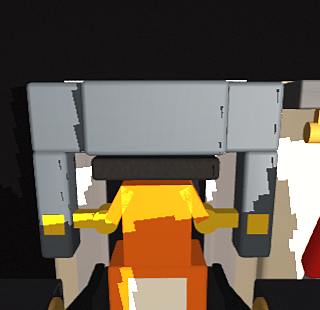

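The crop shows the clips at (90,218) and (215,218), dropping in behind the nose's shoulders. There's a small gap of about 3 mm to the buffer.

```bash
python3 -m pendant '[{"jaw":0.3,"linear":[0.1,0,0],"twist":0},{"jaw":0.3,"linear":[0.1,0,0],"twist":0},{"jaw":0.3,"linear":[0,0,0],"twist":0},{"jaw":0.3,"linear":[0,0,0],"twist":0}]'
python3 -m pendant '[{"jaw":0.3,"linear":[0.1,0,0],"twist":0},{"jaw":0.3,"linear":[0,0,0],"twist":0},{"jaw":0.3,"linear":[0,0,0],"twist":0}]'
```

```text
time: 9.27
position: [0.6043, 0.0603, 0.0456]
tool_rot: [0.755, 0.656, -0.0, 0.0]
ft_force: [-1.3, -2.5, -0.6]
grip_width: 0.0379
grip_force: 34.9
time: 9.52
position: [0.6044, 0.0612, 0.0456]
tool_rot: [0.755, 0.656, -0.0, 0.0]
ft_force: [-1.3, -5.0, -1.1]
grip_width: 0.0378
grip_force: 34.9
```

```bash
python3 -m pendant '[{"jaw":0.3,"linear":[0.1,0,0],"twist":0},{"jaw":0.3,"linear":[0,0,0],"twist":0},{"jaw":0.3,"linear":[0,0,0],"twist":0}]'
python3 -m pendant '[{"jaw":0.3,"linear":[0.1,0,0],"twist":0},{"jaw":0.3,"linear":[0,0,0],"twist":0},{"jaw":0.3,"linear":[0,0,0],"twist":0}]'
```

```text
time: 9.77
position: [0.6044, 0.0616, 0.0456]
tool_rot: [0.755, 0.656, -0.001, 0.001]
ft_force: [-2.3, -7.2, -1.5]
grip_width: 0.0378
grip_force: 34.9
time: 10.02
position: [0.6045, 0.062, 0.0457]
tool_rot: [0.755, 0.656, -0.001, 0.001]
ft_force: [-2.6, -8.7, -0.6]
grip_width: 0.0378
grip_force: 34.9
```

```bash
python3 -m pendant '[{"jaw":0.55,"linear":[0,0,0],"twist":0},{"jaw":0.55,"linear":[0,0,0],"twist":0},{"jaw":0.55,"linear":[0,0,0],"twist":0},{"jaw":0.55,"linear":[0,0,0],"twist":0},{"jaw":0.55,"linear":[0,0,-2],"twist":0},{"jaw":0.55,"linear":[0,0,-4],"twist":0},{"jaw":0.55,"linear":[-2,0,-4],"twist":0},{"jaw":0.55,"linear":[-2,0,0],"twist":0},{"jaw":0.55,"linear":[0,0,0],"twist":0}]'
python3 - <<'E'
from rig import cams,robot;from h import *
c=cams.camera('wrist');W=cloud(c);cv2.imwrite('pics/w5.png',c['color']);hsv=cv2.cvtColor(c['color'],cv2.COLOR_BGR2HSV)
o=robot.get_obs();p=np.array([.6045,.062]);a=np.radians(81.95);print(o['position'])
ex=np.array([np.cos(a),np.sin(a)]);ey=np.array([ex[1],-ex[0]])
X=(W[...,:2]-p)@ex;Y=(W[...,:2]-p)@ey;Z=W[...,2]
for y0 in(-.008,0.006):print(y0,[(round(x*1000),round(float(np.median(Z[(abs(X-x)<.001)&(abs(Y-y0)<.003)])),3)) for x in np.arange(.03,.065,.002) if ((abs(X-x)<.001)&(abs(Y-y0)<.003)).any()])
red=((hsv[...,0]<6)|(hsv[...,0]>174))&(hsv[...,1]>180)&(hsv[...,2]>90)&(Z>.05)&(Z<.09);red=cv2.morphologyEx(red.astype(np.uint8),cv2.MORPH_OPEN,np.ones((5,5)))>0
print('pad',red.sum(),np.median(W[red],0),rect(W[red][:,:2]),W[red].min(0),W[red].max(0))
E
```

```text
time: 10.77
position: [0.6012, 0.0233, 0.146]
tool_rot: [0.756, 0.655, 0.002, 0.003]
ft_force: [-0.1, -0.2, 0.2]
grip_width: 0.0479
grip_force: 0.0
[0.59991416 0.02477516 0.1442995 ]
-0.008 [(30, 0.055), (32, 0.055), (34, 0.055), (36, 0.055), (38, 0.055), (40, 0.055), (42, 0.055), (44, 0.055), (46, 0.055), (48, 0.055), (50, 0.052), (52, 0.053), (54, 0.053), (56, 0.053), (58, 0.051), (60, 0.055), (62, 0.055), (64, 0.055)]
0.006 [(30, 0.055), (32, 0.055), (34, 0.055), (36, 0.055), (38, 0.055), (40, 0.055), (42, 0.055), (44, 0.055), (46, 0.055), (48, 0.055), (50, 0.052), (52, 0.053), (54, 0.053), (56, 0.053), (58, 0.051), (60, 0.055), (62, 0.055), (64, 0.055)]
pad 2221 [0.67255257 0.08286031 0.07397383] (array([0.6736, 0.0824]), array([0.0262, 0.0281]), 82.03) [0.65885967 0.06836538 0.06365357] [0.68817871 0.09686631 0.08015041]
```

View pics/w5.png

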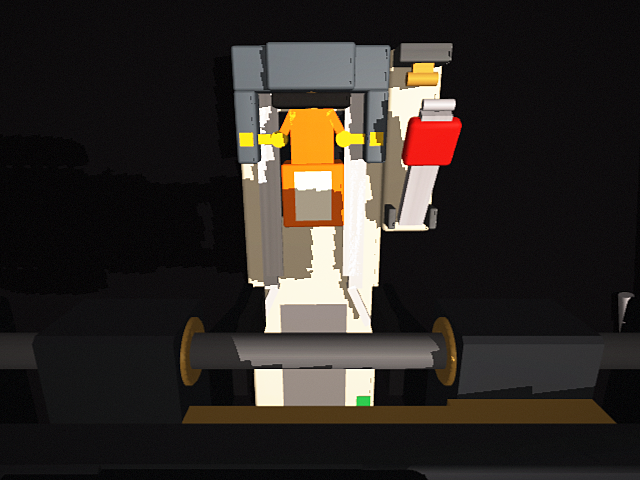

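The battery front is seated on the buffer at row 107 and both clips are in the notches at (278,139) and (343,139). The lever pad is at (432,140). Next is the lever.

```bash
python3 -m pendant '[{"jaw":0,"linear":[2.5,2.2,0],"twist":0},{"jaw":0,"linear":[2.5,2.2,0],"twist":0},{"jaw":0,"linear":[2.4,2.1,0],"twist":0},{"jaw":0,"linear":[0,0,1.5],"twist":0},{"jaw":0,"linear":[0,0,1.5],"twist":0},{"jaw":0,"linear":[0,0,0],"twist":0},{"jaw":0,"linear":[0,0,0],"twist":0},{"jaw":0,"linear":[0,0,0],"twist":0}]'
```

```text
time: 11.48
position: [0.6735, 0.0903, 0.1124]
tool_rot: [0.755, 0.656, -0.0, -0.0]
ft_force: [-0.6, 0.6, 0.0]
grip_width: 0.0045
grip_force: 0.0
```

```bash
python3 -m pendant '[{"jaw":0,"linear":[0,0.1,1],"twist":0},{"jaw":0,"linear":[0,0,1],"twist":0},{"jaw":0,"linear":[0,0,0.8],"twist":0},{"jaw":0,"linear":[0,0,0.8],"twist":0},{"jaw":0,"linear":[0,0,0.6],"twist":0},{"jaw":0,"linear":[0,0,0.4],"twist":0},{"jaw":0,"linear":[0,0,0],"twist":0},{"jaw":0,"linear":[0,0,0],"twist":0}]'
python3 -m pendant '[{"jaw":0,"linear":[0,0,0.3],"twist":0},{"jaw":0,"linear":[0,0,0.3],"twist":0},{"jaw":0,"linear":[0,0,0],"twist":0},{"jaw":0,"linear":[0,0,0],"twist":0}]'
```

```text
time: 12.15
position: [0.6746, 0.0897, 0.0666]
tool_rot: [0.755, 0.656, -0.0, -0.0]
ft_force: [-0.6, 1.6, 3.2]
grip_width: 0.0005
grip_force: 1.5
time: 12.48
position: [0.6748, 0.09, 0.0611]
tool_rot: [0.755, 0.656, 0.0, -0.0]
ft_force: [-0.4, 1.9, 3.2]
grip_width: 0.0003
grip_force: 1.9
```

```bash
python3 -m pendant '[{"jaw":0,"linear":[0,0,0.2],"twist":0},{"jaw":0,"linear":[0,0,0.15],"twist":0},{"jaw":0,"linear":[0,0,0],"twist":0},{"jaw":0,"linear":[0,0,0],"twist":0}]'
python3 -m pendant '[{"jaw":0,"linear":[0,0,0.15],"twist":0},{"jaw":0,"linear":[0,0,0],"twist":0},{"jaw":0,"linear":[0,0,0],"twist":0}]'
```

```text
time: 12.82
position: [0.675, 0.0898, 0.0584]
tool_rot: [0.755, 0.656, 0.0, 0.0]
ft_force: [-1.6, 2.6, 9.4]
grip_width: 0.0005
grip_force: 4.5
time: 13.07
position: [0.675, 0.0898, 0.0583]
tool_rot: [0.755, 0.656, 0.0, 0.0]
ft_force: [-4.3, 3.0, 15.3]
grip_width: -0.0001
grip_force: 7.5
```

```bash
python3 -m pendant '[{"jaw":0,"linear":[0,0,0.15],"twist":0},{"jaw":0,"linear":[0,0,0],"twist":0},{"jaw":0,"linear":[0,0,0],"twist":0}]'
python3 -m pendant '[{"jaw":0,"linear":[0,0,-1],"twist":0},{"jaw":0,"linear":[0,0,-3],"twist":0},{"jaw":0,"linear":[-3,0,-3],"twist":0},{"jaw":0,"linear":[-3,-2,-3],"twist":0},{"jaw":0,"linear":[-2,-2,0],"twist":0},{"jaw":0,"linear":[0,0,0],"twist":0},{"jaw":0,"linear":[0,0,0],"twist":0}]'
python3 - <<'E'
from rig import cams,robot;from h import *
c=cams.camera('wrist');W=cloud(c);cv2.imwrite('pics/w6.png',c['color']);hsv=cv2.cvtColor(c['color'],cv2.COLOR_BGR2HSV);Z=W[...,2]
red=((hsv[...,0]<6)|(hsv[...,0]>174))&(hsv[...,1]>180)&(hsv[...,2]>90)&(Z>.03)&(Z<.09);red=cv2.morphologyEx(red.astype(np.uint8),cv2.MORPH_OPEN,np.ones((5,5)))>0
print('pad',red.sum(),np.median(W[red],0),W[red].min(0),W[red].max(0))
E
```

```text
time: 13.32
position: [0.6751, 0.0898, 0.0581]
tool_rot: [0.755, 0.656, 0.0, 0.0]
ft_force: [-6.0, 2.6, 21.8]
grip_width: 0.0008
grip_force: 10.6
time: 13.9
position: [0.6253, 0.018, 0.1501]
tool_rot: [0.756, 0.655, -0.001, -0.0]
ft_force: [0.4, 0.2, 0.4]
grip_width: 0.0006
grip_force: 0.0
pad 1978 [0.67441378 0.09268955 0.04235706] [0.66004488 0.07801274 0.03891357] [0.68966481 0.10736284 0.04476993]
```

View pics/w6.png

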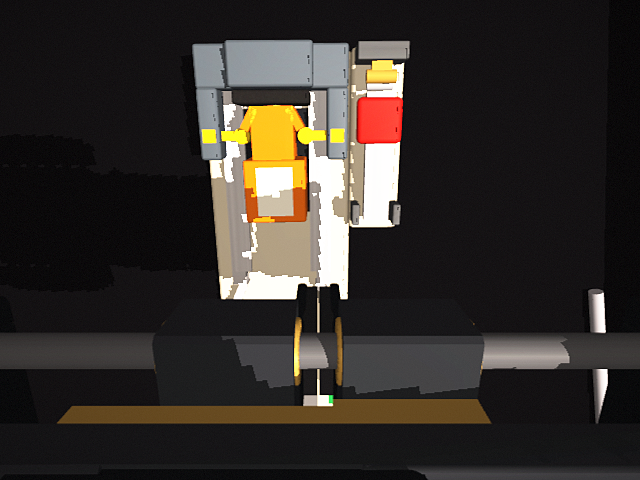

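The lever pad is level at (380,120), z 42 mm, and held by the catch. The battery is against the buffer with the clips at (240,136) and (305,136). One numeric check before handing in.

```bash
python3 - <<'E'
from rig import cams,robot;from h import *
c=cams.camera('wrist');W=cloud(c);hsv=cv2.cvtColor(c['color'],cv2.COLOR_BGR2HSV);Z=W[...,2]
p=np.array([.597,.008]);a=np.radians(81.95)
ex=np.array([np.cos(a),np.sin(a)]);ey=np.array([-ex[1],ex[0]])
X=(W[...,:2]-p)@ex;Y=(W[...,:2]-p)@ey
y=(abs(hsv[...,0].astype(int)-29)<4)&(hsv[...,1]>150)&(hsv[...,2]>120)&(abs(Z-.043)<.004)&(abs(Y)<.046)&(X>.05)
for s in(1,-1):
  q=y&(Y*s>0);print('clip',q.sum(),np.percentile(X[q],[1,99]),np.percentile(Y[q]*s,[1,50]))
o=(hsv[...,0]>5)&(hsv[...,0]<24)&(hsv[...,1]>120)&(abs(Z-.054)<.004)&(abs(Y)<.03)&(X<.12)
print('bat',np.percentile(X[o],[.5,99.5]),np.percentile(Y[o],[.5,99.5]),rect(np.c_[X[o],Y[o]]))
for x in np.arange(.095,.116,.001):
  q=(abs(X-x)<.0007)&(abs(Y)<.008);print(round(x*1000),Z[q].min().round(3) if q.any() else None,end=' ')
E
```

```text
clip 392 [0.0813281  0.08928374] [0.01778729 0.02886229]
clip 450 [0.08128919 0.09027705] [0.01514085 0.02571917]
bat [0.03315815 0.10257876] [-0.01894603  0.01835921] (array([0.0688, 0.0012]), array([0.0728, 0.0401]), 1.74)
95 0.054 96 0.054 97 0.054 98 0.053 99 0.053 100 0.053 101 0.053 102 0.054 103 0.053 104 0.038 105 0.051 106 0.051 107 0.051 108 0.051 109 0.051 110 0.051 111 0.051 112 0.051 113 0.041 114 0.053 115 0.053 116 0.053
```

```bash
python3 -c "
from rig import robot
print(robot.hand_in())"
```

```text
the job is handed in; nothing more can be done
None
```

The job is handed in: the battery is seated against the stop with both clips in its notches, and the lever is down and caught. The final camera check agreed, but no verdict came back at hand-in.

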